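Load the marking nest and switch on its two circuits

ROBOT

A 7-joint arm with a two-finger parallel gripper is mounted at the origin on the work surface. World frame = base frame: x ahead of the robot, y to its left, z up, the work surface at z = 0. Lengths are in m, angles in rad, forces in N, time in s.
With the tool pointing down it reaches from about 0.4 to 0.85 m from the base axis. Payload 10.4 kg.
Tool frame: the origin (TCP) lies at the very end of the fingers, on their centre line; the grasp point (between the pads) lies 19 mm behind it (manip.grip_depth is the distance from the TCP to the grasp point, in m); z points along the fingers, x is the direction in which the jaws open and shut, and the axes are right-handed (so a half turn about z gives the same grasp; the last joint's range is limited). The gripper opens to 85 mm and grips with 20 to 120 N. Pads are 22 mm wide; open, the fingers measure 114 mm over their backs; the gripper's body (76 mm by 85 mm) begins 54 mm behind the grasp point. The pads swing forward as they close: fully open they stand 13 mm farther back than shut.
Start: joints at [1.241, 0.332, -0.065, 1.46, 0.022, 1.35, -0.088], TCP at [0.189, -0.596, 0.231] pointing down, gripper open.
Joint ranges: [-2.6, 2.6], [-0.5, 2.12], [-1.47, 1.34], [0.16, 2.42], [-1.27, 4.41], [0.06, 2.06], [-2.6, 2.6]. Speed limits (rad/s): [2.22, 2.22, 2.79, 2.79, 3.14, 3.14, 3.14].

INTERFACE

Orientations are given as a unit quaternion [x, y, z, w].
In Python, from workcell import manip, cams gives the robot as it stands. The module is installed in compiled form; this text tells all that it offers.
- The arm moves only by the tool move_arm, never from a script. Its arguments are lists of equal length, an entry for each row: "claw": the opening, from 0 (shut) to 1 (fully open); "dp": the shift along the tool's x, y, z as a fraction of full scale, a list of three; "turn": the turn, a rotation vector about the tool's x, y, z as a fraction of full scale, a list of three. A call has 1 to 8 rows; each row shifts and turns the commanded pose from where the row before left it, along the tool's axes as they then stand; what a row does not reach is not made up. Full scale, the value 1, is 200 mm for a shift and 45 degrees for a turn. A row lasts 1/12 s, in which the tool goes at most 41.7 mm and 7.16 degrees, less where a joint would pass 70% of its speed; a pose out of reach is approached as far as the arm can. A call with a number of a shift or a turn outside -1 to 1 is refused whole. A call with a gripper value outside its range is refused whole. The fingers move at their own pace and stop on an object; "grip_force" is the grip in N (left out, the last holds). Time passes only in rows, so rows that do not move let the fingers close. It gives the time, the measured TCP pose, the force and the opening at its end, in the units of the state.
- manip.get_obs(): the state, without advancing time (a new reading comes with each control period).
- cams.camera(name): name is "scene" or "top" or "wrist"; returns the picture (400x640x3 uint8, red, green, blue); there is no depth.
- cams.camera_info(name): a dict with "fx", "fy", "cx", "cy" (pixels), "pose" (4x4, takes a point from camera to world coordinates); the wrist camera has in their place "tool_from_camera" (4x4, takes a point from camera to tool coordinates, whose origin is the TCP and whose axes are the tool frame's). Camera axes: x right, y down, z forward; pixel columns grow to the right and rows downward; lengths in m; the calibration is good to about 2 mm. A picture is of the moment at which its call begins: read the wrist's pose just before it. camera_info takes no time and is no camera call.
- manip.hand_in(): hands the job in, once; it reports no verdict.
The state is a dict: "clock": time; "joint_pos": joint angles; "joint_velocities": joint speeds; "tau": joint torques, N m; "position": TCP position; "ee_rot": TCP orientation; "ft_force": force on the tool from outside, world axes, zero at the start; "torque": the same for the moment, N m; "grip_width": opening from 0.0 (shut) to 1.0 (fully open).
Only numpy, scipy, OpenCV 4.12 (cv2) and the standard library are available. Lean on these libraries where they do the work, as an engineer would, in place of code of your own. Each camera call takes 0.05 s, during which the arm holds its last target.

TASK

Take the brass blank from the rack and load it into the marking nest, lowered gently rather than dropped, flat on the floor with its notch over the orange key; the rack leaves only its long sides free and the nest only its ends, so put it down on the mat on the way and take it again the other way. Once it is seated, switch on the two yellow toggles of the console by flipping them fully over to the side away from the robot. Leave the black toggles as they are and the other things on the bench alone.

Things in the scene. Friction and masses are not known exactly. Their poses are not given: they have to be found in the camera images.
- blank_center (a point): brass blank, 0.2 to 0.4 kg: block 58 (its x) x 42 (its y) x 30 mm high, white patch on top; point: its centre, 15 mm above its underside, z up. Its +x +y corner is cut away over the full height, 12 mm along x and 9 mm along y, edged in black. Starts upright in the rack: there grip it across y (42 mm), for the nest across x (58 mm, +x face whole from y = -21 to +12 mm)
- rack_floor (a point): grey rack where the blank starts, at any yaw, x along the blank's x: plate 100 x 80 x 8 mm; point: middle of the plate's top. Two blue cheeks (8 mm thick, 50 mm wide, 36 mm above the plate) at x = +-36 mm shut in the blank's ends with a 3 mm gap; its long sides (+-y) are free to the fingers
- mat_top (a point): black rubber mat, 120 x 110 mm, 3 mm thick, fixed, empty: the place to put the blank down and take it again the other way; point: the middle of its top, x and y along its sides
- nest_floor (a point): marking nest, aluminium plate 120 x 100 x 10 mm; point: middle of the pocket floor (plate top), z up. The seated blank's x and y lie along the nest's. Dark cheeks along x (50 mm long, 8 thick, 38 above the floor, inner faces y = +-23.2 mm) stand higher than the blank, so fingers fit only at its +-x ends. End lips 5 mm high at x = +-31.7 to 36.7 mm: keep fingertips above them
- nest_key (a point): orange key, 14 x 8.5 mm and 12 mm high, in the nest's corner at +x +y (nest x 18.5 to 32.5 mm, y 15 to 23.5 mm); point: middle of its top. It goes into the blank's notch with about 2 mm of play; turned the other way, the blank rests on the key and is not seated
- console_top (a point): white switch console 110 (x) x 190 (y) x 46 mm high, fixed; point: middle of its top. Six bat toggles in a row along its y, 26 mm apart, in any order: two yellow, four black. Each is a 7 mm rod, 10 mm thick over the upper half, with a 12 mm ball centred 34 mm from the pivot: 30 mm above it and 16 mm to the console's -x when off, to +x when on
- yellow1_pivot (a point): pivot of a yellow toggle, 1 mm above the console's top; fixed place
- yellow2_pivot (a point): pivot of a yellow toggle, 1 mm above the console's top; fixed place
- black1_pivot (a point): pivot of a black toggle, 1 mm above the console's top; fixed place
- black2_pivot (a point): pivot of a black toggle, 1 mm above the console's top; fixed place
- black3_pivot (a point): pivot of a black toggle, 1 mm above the console's top; fixed place
- black4_pivot (a point): pivot of a black toggle, 1 mm above the console's top; fixed place
- yellow1 (a joint): that yellow toggle: 0 off (leans to the console's -x), 1.0 rad on (leans to its +x), 0.5 upright; starts off (0 to 0.1). No spring: it stays where it is left, so push it right over to its stop; about 2 N at the ball, 4 N half-way up moves it
- yellow2 (a joint): that yellow toggle: 0 off (leans to the console's -x), 1.0 rad on (leans to its +x), 0.5 upright; starts off (0 to 0.1). No spring: it stays where it is left, so push it right over to its stop; about 2 N at the ball, 4 N half-way up moves it
- black1 (a joint): that black toggle, off at the start (0 to 0.1 rad), must stay off
- black2 (a joint): that black toggle, off at the start (0 to 0.1 rad), must stay off
- black3 (a joint): that black toggle, on at the start (0.9 to 1.0 rad), must stay on
- black4 (a joint): that black toggle, on at the start (0.9 to 1.0 rad), must stay on
- can: bystander: can 48 mm across, 85 mm high, origin at its underside; leave alone
- driver: bystander: screwdriver lying flat, 160 mm long, handle to its -x; leave alone
- mouse: bystander: black computer mouse 100 x 58 x 30 mm, origin at its underside; leave alone
- gauge: bystander: steel gauge block 50 x 32 x 12 mm, origin at its underside; leave alone
Mind the look-alikes: they are no part of the job. Leave any pink or turquoise look-alike of the part that bears nest_floor alone.

How it is judged:
By the outcome, as a careful person would: the job done as asked, in the order asked, and still so for the second after the job is handed in, with the robot touching nothing.
It also fails if it takes over 67 s, if anything falls off the work surface, if the arm or the gripper's body presses on something with over 40 N, if the wrist force passes 120 N, or if a joint passes its speed limit or range.

## Working session

There is one attempt and no reset: what is moved stays moved. The work goes in short steps, Python scripts to look and compute and a tool call to move; the robot and the scene stay as the last step left them, time stands still between calls to the robot, and variables do not carry over. Pictures are saved under pics/ and viewed, and the job is handed in when it is done.

Besides the shell and the picture viewer there is one more tool, called after ">>>" as a command line: name --argument value ..., lists and objects as JSON in quotes. move_arm: Moves the arm, as the interface text tells. Shift numbers are shares of 200 mm and turn numbers shares of 45 degrees, none past 1 either way. Its arguments: {"type":"object","properties":{"claw":{"type":"array","items":{"type":"number"}},"dp":{"type":"array","items":{"type":"array","items":{"type":"number"}}},"turn":{"type":"array","items":{"type":"array","items":{"type":"number"}}},"grip_force":{"type":"number"}},"required":["claw","dp","turn"]}

```bash
mkdir -p pics
python3 - <<'E'
from workcell import manip, cams
import cv2, numpy as np
for n in ["scene","top","wrist"]:
    im=cams.camera(n); cv2.imwrite(f"pics/{n}0.png",im[:,:,::-1])
    i=cams.camera_info(n); print(n,{k:np.round(np.array(v),4).tolist() for k,v in i.items()})
print(manip.get_obs(), manip.grip_depth)
E
```

```text
scene {'fx': 422.2557, 'fy': 422.2557, 'cx': 312.6931, 'cy': 201.1134, 'pose': [[0.3639, 0.6803, -0.6362, 1.3242], [0.9314, -0.2719, 0.242, -0.3174], [-0.0084, -0.6806, -0.7326, 0.9198], [0.0, 0.0, 0.0, 1.0]]}
top {'fx': 485.4984, 'fy': 485.4984, 'cx': 327.2415, 'cy': 195.7605, 'pose': [[-0.0282, -0.9918, 0.1245, 0.4335], [-0.9991, 0.0321, 0.0294, -0.0304], [-0.0331, -0.1236, -0.9918, 1.2197], [0.0, 0.0, 0.0, 1.0]]}
wrist {'fx': 298.2309, 'fy': 298.2309, 'cx': 320.3999, 'cy': 199.614, 'tool_from_camera': [[1.0, 0.0, 0.0001, -0.0007], [-0.0001, 0.9503, 0.3113, -0.0803], [-0.0001, -0.3113, 0.9503, -0.1417], [0.0, 0.0, 0.0, 1.0]]}
{'clock': 0.15, 'joint_pos': array([ 1.24139347,  0.33272811, -0.06471222,  1.46071118,  0.02156424,
        1.34990414, -0.08847345]), 'joint_velocities': array([ 0.0008145 , -0.00282724, -0.00171153, -0.0026306 , -0.00076581,
        0.00033298,  0.00051805]), 'tau': array([ 9.95868431e-04, -6.25827026e+01,  4.95288614e-02, -3.91851246e+01,
        1.62669935e-02,  7.48907594e-03, -1.64984544e-05]), 'position': array([ 0.18869497, -0.59555047,  0.23071561]), 'ee_rot': array([ 8.06863118e-01, -5.90738208e-01, -4.28335328e-04, -3.10261379e-04]), 'ft_force': array([-0.66566204, -0.19294264, -0.5195196 ]), 'torque': array([-0.03815214, -0.05792921,  0.02350938]), 'grip_width': 0.9979986247761503} 0.0187
```

View pics/top0.png

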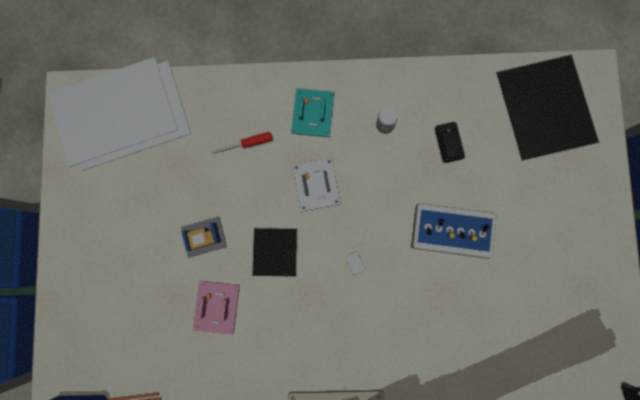

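View pics/scene0.png

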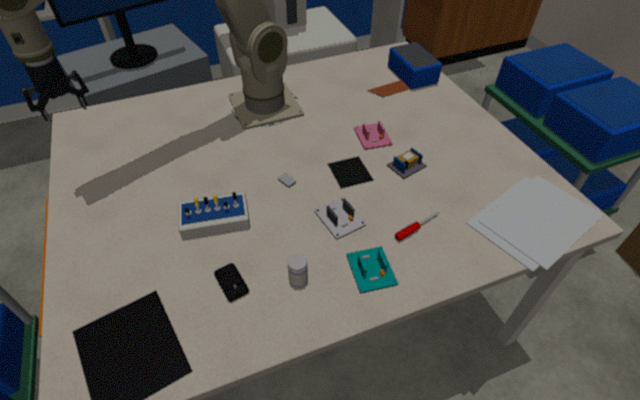

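View pics/wrist0.png

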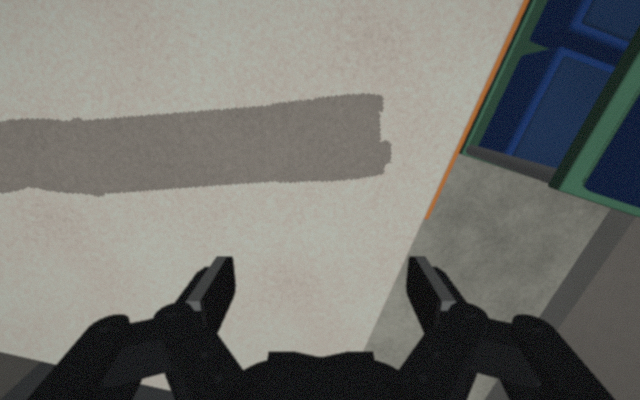

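Run:
```python
import cv2,numpy as np
im=cv2.imread("pics/top0.png")
def c(x0,x1,y0,y1,s): return cv2.resize(im[y0:y1,x0:x1],None,fx=s,fy=s,interpolation=cv2.INTER_CUBIC)
a=c(170,350,80,340,3)
cv2.imwrite("pics/t_a.png",cv2.resize(im[150:350,170:350],(720,800//1*1),interpolation=cv2.INTER_CUBIC)[:600])
cv2.imwrite("pics/t_b.png",c(405,505,195,265,7))
s=cv2.imread("pics/scene0.png")
cv2.imwrite("pics/s_a.png",cv2.resize(s[110:300,170:430],None,fx=3,fy=3,interpolation=cv2.INTER_CUBIC))
```

```text
(no output)
```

View pics/t_a.png

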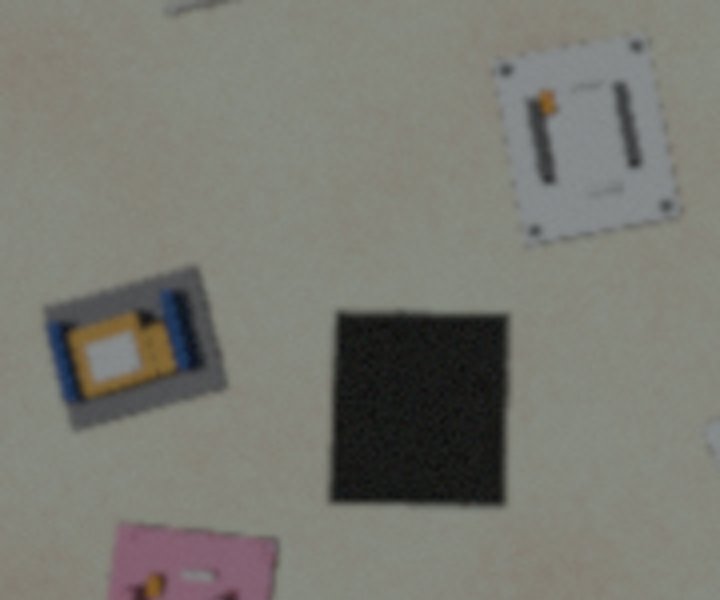

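View pics/t_b.png

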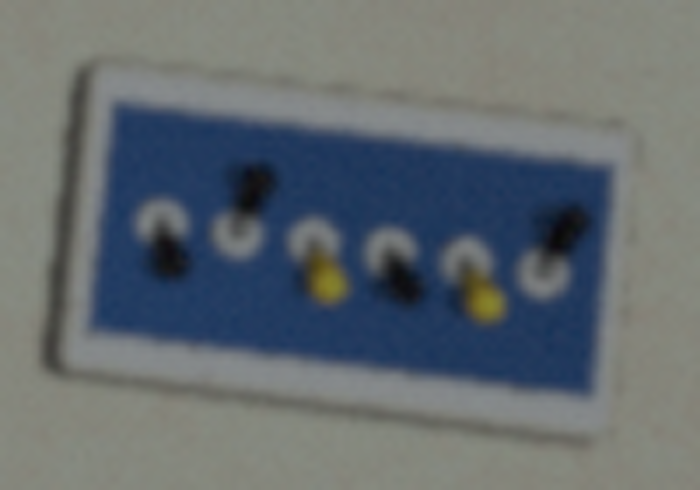

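View pics/s_a.png

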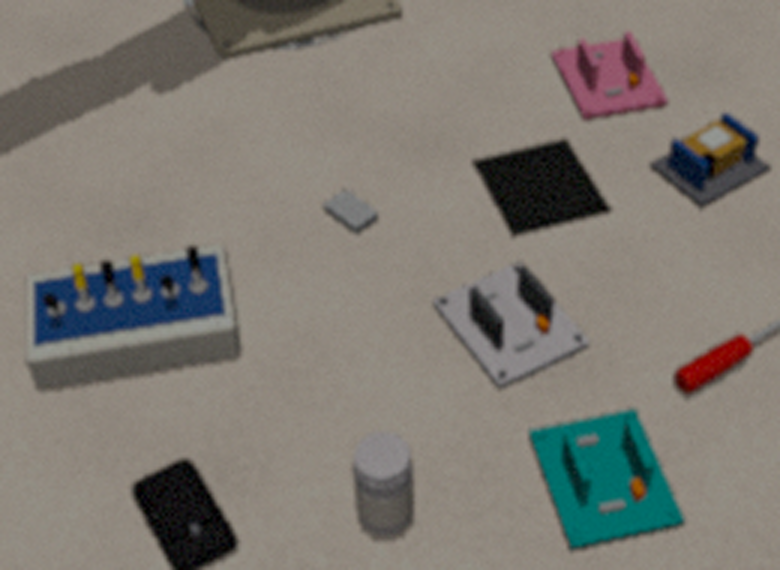

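The top view has three nests. The aluminium one at top px (317,185) with an orange key fits; turquoise (313,112) and pink (217,307) are look-alikes, which the crop confirms. The rack with the brass blank is at (203,237), the mat at (275,252) and the console at (455,230). From +y the toggles run black-off, black-on, yellow-off, black-off, yellow-off, black-on.

```bash
cat > h.py <<'E'
import cv2,numpy as np
from scipy.spatial.transform import Rotation as Rn
from workcell import manip,cams
def ray(info,T,uv,z):
    d=np.array([(uv[0]-info["cx"])/info["fx"],(uv[1]-info["cy"])/info["fy"],1.])
    d=T[:3,:3]@d; o=T[:3,3]; return o+d*(z-o[2])/d[2]
def proj(info,T,p):
    q=T[:3,:3].T@(np.asarray(p)-T[:3,3]); return np.array([info["fx"]*q[0]/q[2]+info["cx"],info["fy"]*q[1]/q[2]+info["cy"]])
def tool(o=None):
    o=o or manip.get_obs(); T=np.eye(4); T[:3,:3]=Rn.from_quat(o["ee_rot"]).as_matrix(); T[:3,3]=o["position"]; return T
def shot(n,fn):
    T=tool(); im=cams.camera(n)[:,:,::-1].copy(); cv2.imwrite("pics/"+fn+".png",im)
    i=cams.camera_info(n); W=np.array(i["pose"]) if "pose" in i else T@np.array(i["tool_from_camera"])
    np.savez("pics/"+fn+".npz",W=W); return im,i,W
def load(n,fn):
    i=cams.camera_info(n); return cv2.imread("pics/"+fn+".png"),i,np.load("pics/"+fn+".npz")["W"]
def blobs(mask,amin=20):
    n,l,s,c=cv2.connectedComponentsWithStats(mask.astype(np.uint8))
    r=[]
    for k in range(1,n):
        if s[k,4]>=amin:
            pts=np.argwhere(l==k)[:,::-1].astype(np.float32); r.append((int(s[k,4]),c[k],cv2.minAreaRect(pts),l==k))
    return sorted(r,key=lambda t:-t[0])
def hsv(im): return cv2.cvtColor(im,cv2.COLOR_BGR2HSV).astype(int)
E
python3 - <<'E'
from h import *
im=cv2.imread("pics/top0.png"); i=cams.camera_info("top"); W=np.array(i["pose"])
H=hsv(im); h,s,v=H[...,0],H[...,1],H[...,2]
def rep(name,m,z,amin=20,n=3,roi=None):
    if roi:
        r=np.zeros_like(m); r[roi[1]:roi[3],roi[0]:roi[2]]=1; m=m&r
    for a,c,rc,_ in blobs(m,amin)[:n]:
        b=cv2.boxPoints(rc); P=np.array([ray(i,W,q,z)[:2] for q in b])
        ctr=ray(i,W,rc[0],z); e=P[1]-P[0]; f=P[2]-P[1]
        print(name,a,np.round(c,1),"ctr",np.round(ctr[:2],4),"e",round(np.linalg.norm(e),4),round(np.degrees(np.arctan2(e[1],e[0])),1),"f",round(np.linalg.norm(f),4),round(np.degrees(np.arctan2(f[1],f[0])),1))
print(H[190,317],H[255,220],H[240,275],H[237,203],H[172,300])
rep("mat",(v<60)>0,0.003,roi=(240,215,310,290))
# rack: everything non-table
rep("rackgrey",((v<120)|(s>110)),0.008,roi=(175,210,232,262))
rep("brass",(h>10)&(h<30)&(s>110),0.038,roi=(175,210,232,262))
rep("blue",(h>95)&(h<125)&(s>110),0.044,roi=(175,210,232,262))
rep("patch",(s<60)&(v>150),0.038,roi=(188,228,218,250))
rep("key",(h>5)&(h<25)&(s>140),0.022,amin=4,roi=(290,155,345,215))
rep("nestcheek",(v<75),0.048,amin=10,roi=(297,165,335,203),n=4)
rep("conblue",(h>95)&(h<125)&(s>110),0.046,roi=(405,195,505,265))
rep("yellow",(h>20)&(h<35)&(s>120),0.077,amin=5,roi=(405,195,505,265))
E
```

```text
[ 96   9 140] [ 41  21 136] [48 51 25] [ 21  14 130] [100  11 138]
mat 1968 [274.5 251.9] ctr [0.4495 0.1416] e 0.116 -2.1 f 0.107 -93.3
rackgrey 1226 [203.9 236.4] ctr [0.4921 0.3197] e 0.1069 -76.0 f 0.0835 -164.4
brass 228 [200.5 237.7] ctr [0.4882 0.3196] e 0.058 -75.8 f 0.0424 -164.0
blue 88 [214.3 232. ] ctr [0.5014 0.2817] e 0.0124 -75.0 f 0.0466 -163.3
blue 54 [185.4 240.1] ctr [0.4836 0.3533] e 0.007 -78.8 f 0.0458 -166.5
key 9 [306.1 175.7] ctr [0.6361 0.0562] e 0.0053 -46.3 f 0.0072 -136.9
nestcheek 49 [305. 185.] ctr [0.6089 0.0579] e 0.0061 -81.5 f 0.0456 -171.1
nestcheek 30 [326.5 180.9] ctr [0.617  0.0048] e 0.0038 -80.5 f 0.0461 -170.4
conblue 1777 [454.4 229.9] ctr [ 0.4881 -0.2992] e 0.0763 -10.2 f 0.169 -99.2
yellow 19 [450.9 234.5] ctr [ 0.4767 -0.2824] e 0.0083 -47.4 f 0.0113 -137.8
yellow 18 [473.3 236.9] ctr [ 0.4705 -0.334 ] e 0.0069 -91.7 f 0.0116 176.2
```

>>> move_arm --claw '[1,1,1,1,1,1,1,1]' --dp '[[-0.088,-0.17,0],[-0.088,-0.17,0],[-0.088,-0.17,0],[-0.088,-0.17,0],[-0.088,-0.17,0],[-0.088,-0.17,0],[-0.088,-0.17,0],[-0.088,-0.17,0]]' --turn '[[0,0,0],[0,0,0],[0,0,0],[0,0,0],[0,0,0],[0,0,0],[0,0,0],[0,0,0]]'

```text
clock: 0.82
position: [0.4064, -0.3779, 0.2313]
ee_rot: [0.807, -0.591, -0.0, 0.0]
ft_force: [1.0, -1.1, 0.2]
grip_width: 1.001
```

>>> move_arm --claw '[1,1,1,1,1]' --dp '[[-0.088,-0.17,0],[-0.088,-0.17,0],[-0.088,-0.17,0],[0,0,0],[0,0,0]]' --turn '[[0,0,0],[0,0,0],[0,0,0],[0,0,0],[0,0,0]]'

```text
clock: 1.23
position: [0.4883, -0.2958, 0.231]
ee_rot: [0.808, -0.589, -0.0, -0.0]
ft_force: [-0.4, -0.2, 0.3]
grip_width: 1.001
```

Run:
```python
from h import *
shot("wrist","w_con"); o=manip.get_obs(); print(o["clock"],o["position"],o["joint_pos"],np.abs(o["joint_velocities"]).max())
T=tool(o);print(np.degrees(np.arctan2(T[1,0],T[0,0])),T[:3,2])
```

```text
1.2833 [ 0.48696987 -0.29784561  0.23096758] [ 0.75450214  0.23405013 -0.33479667  1.59469044  0.07874587  1.32679286
 -0.85332568] 0.03168378296604664
-72.33055964635751 [-6.43793486e-04  1.49370911e-04 -9.99999782e-01]
```

View pics/w_con.png

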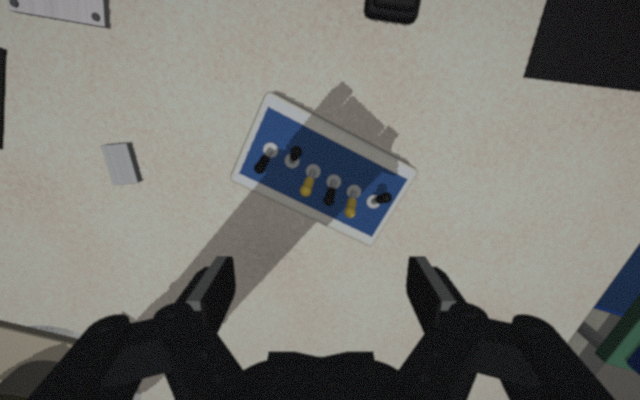

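>>> move_arm --claw '[1,1,1,1,1,1,1,1]' --dp '[[-0.153,-0.122,0],[-0.153,-0.122,0],[-0.153,-0.122,0],[-0.153,-0.122,0],[-0.153,-0.122,0],[-0.153,-0.122,0],[-0.153,-0.122,0],[-0.153,-0.122,0]]' --turn '[[0,0,0],[0,0,0],[0,0,0],[0,0,0],[0,0,0],[0,0,0],[0,0,0],[0,0,0]]'

```text
clock: 1.95
position: [0.5992, -0.0065, 0.2313]
ee_rot: [0.806, -0.592, 0.0, 0.0]
ft_force: [-0.4, -0.1, 0.6]
grip_width: 1.004
```

>>> move_arm --claw '[1,1,1,1,1,1,1,1]' --dp '[[-0.153,-0.122,0],[0,0,0.1],[0,0,0.1],[0,0,0.1],[0,0,0],[0,0,0],[0,0,0],[0,0,0]]' --turn '[[0,0,-0.15],[0,0,-0.15],[0,0,-0.15],[0,0,-0.15],[0,0,-0.15],[0,0,-0.15],[0,0,-0.15],[0,0,-0.15]]'

```text
clock: 2.62
position: [0.6128, 0.0282, 0.1708]
ee_rot: [0.987, -0.158, -0.0, 0.001]
ft_force: [0.0, 0.3, -0.8]
grip_width: 0.998
```

>>> move_arm --claw '[1,1,1,1,1,1,1]' --dp '[[0,0,0],[0,0,0],[0,0,0],[0,0,0],[0,0,0],[0,0,0],[0,0,0]]' --turn '[[0,0,-0.15],[0,0,-0.15],[0,0,-0.15],[0,0,-0.15],[0,0,0],[0,0,0],[0,0,0]]'

```text
clock: 3.2
position: [0.613, 0.0294, 0.1711]
ee_rot: [0.997, 0.072, -0.0, 0.0]
ft_force: [0.2, 0.4, -0.2]
grip_width: 0.997
```

Run:
```python
from h import *
shot("wrist","w_nest"); o=manip.get_obs(); print(o["clock"],o["position"],o["joint_pos"],np.abs(o["joint_velocities"]).max())
T=tool(o);print(np.degrees(np.arctan2(T[1,0],T[0,0])),T[:3,2])
```

```text
3.25 [0.61299509 0.0297653  0.17122284] [ 0.45107224  0.44707603 -0.74877748  1.53988457  0.3128497   1.27817671
 -0.19400626] 0.011700673384902166
8.336007059031123 [-7.97378708e-05 -4.32100755e-04 -9.99999903e-01]
```

View pics/w_nest.png

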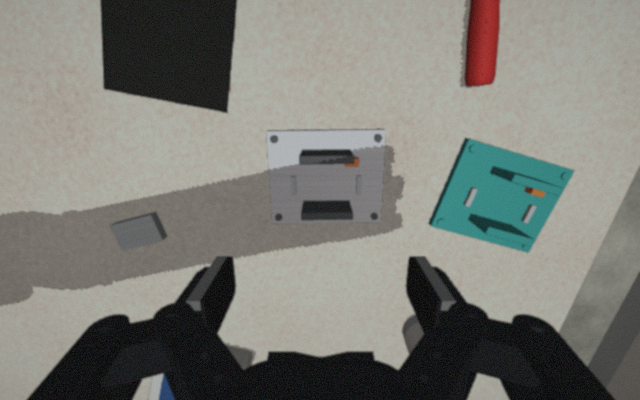

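Run:
```python
from h import *
im,i,W=load("wrist","w_nest")
cv2.imwrite("pics/w_nest_c.png",cv2.resize(im[110:240,245:405],None,fx=4.5,fy=4.5,interpolation=cv2.INTER_CUBIC))
im,i,W=load("wrist","w_con")
cv2.imwrite("pics/w_con_c.png",cv2.resize(im[85:250,225:425],None,fx=3.6,fy=3.6,interpolation=cv2.INTER_CUBIC))
```

```text
(no output)
```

View pics/w_nest_c.png

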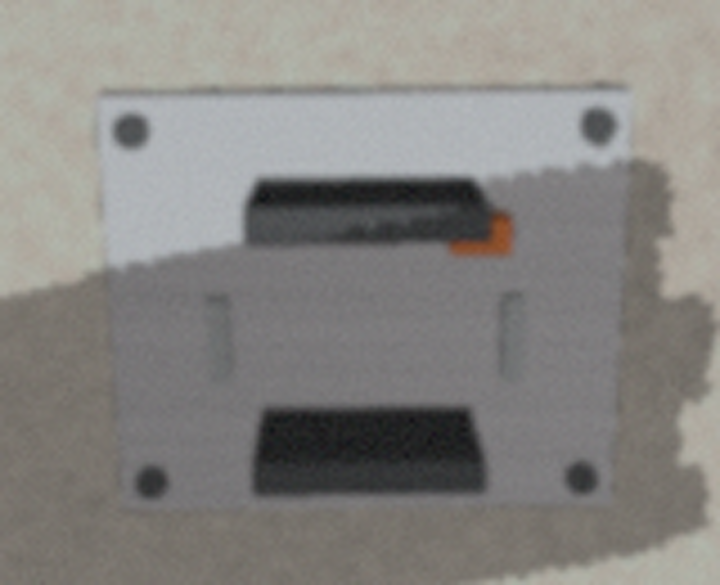

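View pics/w_con_c.png

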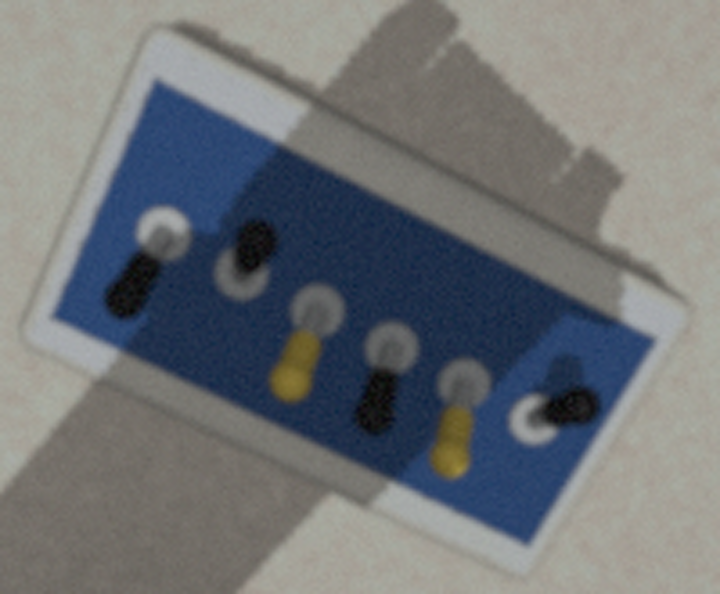

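Run:
```python
from h import *
i=cams.camera_info("wrist")
W=np.load("pics/w_nest.npz")["W"]
def px(p,s,ox,oy): return ((p[0]+.5)/s-.5+ox,(p[1]+.5)/s-.5+oy)
B=[(131,130),(598,126),(582,478),(151,482)]; C=[(98,91),(632,88),(614,508),(124,508)]
def an(P):
    print(np.round(P,4).tolist(),"mean",np.round(P.mean(0),4))
    for a,b in [(0,1),(3,2),(3,0),(2,1)]:
        e=P[b]-P[a]; print(round(np.hypot(*e),4),round(np.degrees(np.arctan2(e[1],e[0])),2),end="; ")
    print()
an(np.array([ray(i,W,px(p,4.5,245,110),0.010)[:2] for p in B]))
an(np.array([ray(i,W,px(p,4.5,245,110),0.010)[:2] for p in C]))
# lips tops, key
for p in [(219,295),(219,380),(511,293),(511,380)]: print("lip",np.round(ray(i,W,px(p,4.5,245,110),0.015)[:2],4))
for p in [(512,213),(512,240)]: print("key right edge",np.round(ray(i,W,px(p,4.5,245,110),0.022)[:2],4))
W=np.load("pics/w_con.npz")["W"]
D=np.array([ray(i,W,px(p,3.6,225,85),0.047)[:2] for p in [(163,233),(241,273),(318,312),(391,347),(463,385),(534,419)]])
e=D[-1]-D[0]; print(np.round(D,4).tolist(),D.mean(0),np.linalg.norm(e)/5,np.degrees(np.arctan2(e[1],e[0])))
```

```text
[[0.5604, 0.068], [0.6631, 0.0838], [0.6763, 0.0009], [0.5733, -0.0151]] mean [0.6183 0.0344]
0.1039 8.75; 0.1043 8.83; 0.0841 98.77; 0.0839 99.06; 
[[0.5524, 0.0754], [0.6689, 0.093], [0.6856, -0.0056], [0.5674, -0.0228]] mean [0.6186 0.035 ]
0.1177 8.59; 0.1194 8.26; 0.0993 98.68; 0.1 99.65; 
lip [0.5845 0.0347]
lip [0.5868 0.0146]
lip [0.6501 0.0447]
lip [0.6539 0.0243]
key right edge [0.6459 0.0638]
key right edge [0.647  0.0579]
[[0.501, -0.2331], [0.4965, -0.259], [0.4921, -0.285], [0.4885, -0.3101], [0.4837, -0.3358], [0.48, -0.3612]] [ 0.49030676 -0.29737236] 0.025967089491924184 -99.30301049610121
```

>>> move_arm --claw '[1,1,1,1,1,1,1,1]' --dp '[[-0.05,-0.189,0],[-0.05,-0.189,0],[-0.05,-0.189,0],[-0.05,-0.189,0],[-0.05,-0.189,0],[-0.05,-0.189,0],[-0.05,-0.189,0],[-0.05,-0.189,0]]' --turn '[[0,0,0],[0,0,0],[0,0,0],[0,0,0],[0,0,0],[0,0,0],[0,0,0],[0,0,-0.15]]'

```text
clock: 3.92
position: [0.488, 0.319, 0.1716]
ee_rot: [0.991, 0.131, 0.0, 0.0]
ft_force: [-0.0, -0.1, -0.1]
grip_width: 1.002
```

>>> move_arm --claw '[1,1,1]' --dp '[[0,0,0],[0,0,0],[0,0,0]]' --turn '[[0,0,0],[0,0,0],[0,0,0]]'

```text
clock: 4.17
position: [0.489, 0.3173, 0.1712]
ee_rot: [0.991, 0.132, 0.0, 0.0]
ft_force: [0.1, -0.1, -0.4]
grip_width: 1.003
```

Run:
```python
from h import *
im,i,W=shot("wrist","w_rack"); o=manip.get_obs(); print(o["clock"],o["position"],o["joint_pos"],np.abs(o["joint_velocities"]).max())
T=tool(o);print(np.degrees(np.arctan2(T[1,0],T[0,0])),T[:3,2])
p=proj(i,W,[0.49,0.318,0.03]); print(p); x,y=int(p[0]),int(p[1])
print(x-80,y-65)
cv2.imwrite("pics/w_rack_c.png",cv2.resize(im[y-65:y+65,x-80:x+80],None,fx=4.5,fy=4.5,interpolation=cv2.INTER_CUBIC))
```

```text
4.2167 [0.48954868 0.31648787 0.17110403] [ 0.0532112   0.41680532 -0.88644632  1.6188825   0.33580348  1.26709048
 -0.62887588] 0.013762745103170966
15.14543325557715 [ 2.39246212e-04 -9.00821281e-04 -9.99999566e-01]
[321.07953868 187.37577706]
241 122
```

View pics/w_rack_c.png

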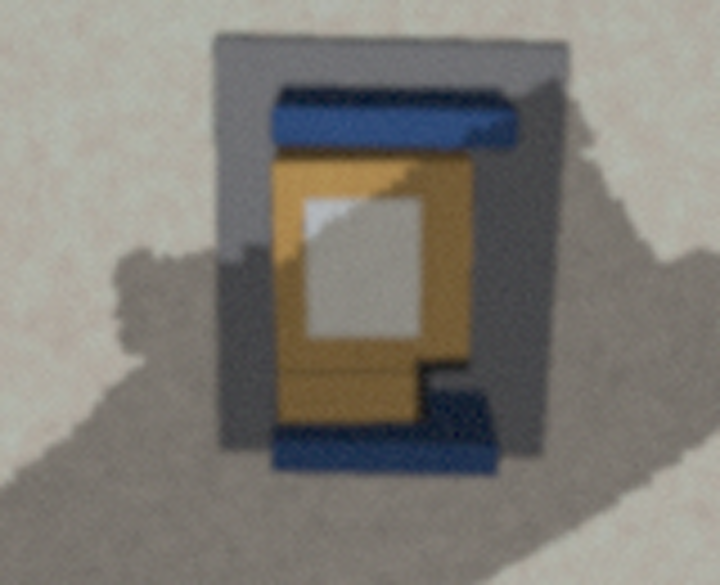

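Run:
```python
from h import *
im,i,W=load("wrist","w_rack"); T=tool()
def px(p,s=4.5,ox=241,oy=122): return ((p[0]+.5)/s-.5+ox,(p[1]+.5)/s-.5+oy)
def tl(p,z): 
    w=ray(i,W,px(p),z); return w,T[:3,:3].T@(w-T[:3,3])
for n,p,z in [("TL",(273,157),.038),("TR",(471,157),.038),("BL",(277,424),.038),("notch",(468,362),.038),("R90",(470,262),.038),("L",(275,262),.038),("pTL",(215,35),.008),("pTR",(568,42),.008),("pBL",(220,452),.008),("pBR",(543,455),.008)]:
    w,t=tl(p,z); print(n,np.round(w,4),np.round(t*1000,1))
```

```text
TL [0.4639 0.344  0.038 ] [-17.6 -33.4 133.1]
TR [0.5032 0.3547 0.038 ] [ 23.2 -33.5 133.1]
BL [0.479  0.2871 0.038 ] [-17.8  25.5 133.1]
notch [0.5154 0.3119 0.038 ] [ 23.7  11.1 133.1]
R90 [0.5094 0.3333 0.038 ] [ 23.6 -11.2 133.1]
L [0.4697 0.3225 0.038 ] [-17.6 -11.2 133.1]
pTL [0.4444 0.3615 0.008 ] [-31.8 -55.4 163.1]
pTR [0.5205 0.3806 0.008 ] [ 46.6 -53.9 163.1]
pBL [0.4686 0.2645 0.008 ] [-33.9  44.6 163.1]
pBR [0.5452 0.2845 0.008 ] [ 45.4  45.3 163.1]
```

>>> move_arm --claw '[1,1,1,1,1,1]' --dp '[[0.015,-0.02,0.1],[0,0,0.18],[0,0,0.18],[0,0,0.14],[0,0,0],[0,0,0]]' --turn '[[0,0,0],[0,0,0],[0,0,0],[0,0,0],[0,0,0],[0,0,0]]'

```text
clock: 4.72
position: [0.4908, 0.3207, 0.0507]
ee_rot: [0.991, 0.132, -0.001, 0.001]
ft_force: [-0.1, -0.7, 1.0]
grip_width: 1.0
```

Run:
```python
from h import *
im,i,W=shot("wrist","w_rack2"); T=tool(); print(T[:3,3])
c=np.array([.48955,.31649,0])+np.array([np.cos(.2643),np.sin(.2643),0])*.0029+np.array([np.sin(.2643),-np.cos(.2643),0])*-.004
print(c, (T[:3,:3].T@(c-T[:3,3])*1000))
```

```text
[0.49160642 0.32190613 0.05251474]
[0.49130436 0.32110868 0.        ] [-0.53729815  0.69821412 52.51427777]
```

View pics/w_rack2.png

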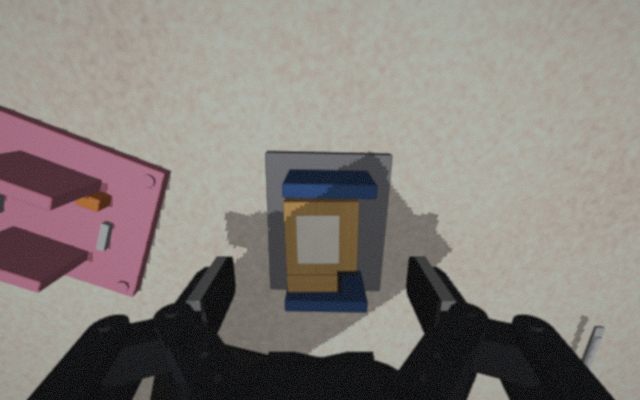

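>>> move_arm --claw '[1,1,1,1,0,0,0,0]' --dp '[[0,0,0.08],[0,0,0.06],[0,0,0.05],[0,0,0],[0,0,0],[0,0,0],[0,0,0],[0,0,0]]' --turn '[[0,0,0],[0,0,0],[0,0,0],[0,0,0],[0,0,0],[0,0,0],[0,0,0],[0,0,0]]' --grip_force 40

```text
clock: 5.43
position: [0.491, 0.3226, 0.0141]
ee_rot: [0.991, 0.133, 0.0, -0.0]
ft_force: [3.1, 1.8, -1.5]
grip_width: 0.482
```

>>> move_arm --claw '[0,0,0,0]' --dp '[[0,0,0],[0,0,0],[0,0,0],[0,0,0]]' --turn '[[0,0,0],[0,0,0],[0,0,0],[0,0,0]]'

```text
clock: 5.77
position: [0.491, 0.3226, 0.0141]
ee_rot: [0.991, 0.133, 0.0, -0.0]
ft_force: [-1.7, -2.0, 5.7]
grip_width: 0.484
```

>>> move_arm --claw '[0,0,0,0,0,0]' --dp '[[0,0,-0.04],[0,0,-0.08],[0,0,-0.12],[0,0,-0.15],[0,0,-0.15],[0,0,0]]' --turn '[[0,0,0],[0,0,0],[0,0,0],[0,0,0],[0,0,0],[0,0,0]]'

```text
clock: 6.27
position: [0.4925, 0.3244, 0.1274]
ee_rot: [0.991, 0.134, 0.004, -0.002]
ft_force: [0.8, 1.3, -1.6]
grip_width: 0.488
```

Run:
```python
from h import *
im,i,W=shot("wrist","w_lift"); o=manip.get_obs(); T=tool(o); print(o["position"],o["ft_force"],o["grip_width"])
```

```text
[0.491891   0.32342488 0.12461782] [-0.39460088 -0.27448879 -2.69335026] 0.4808482687692528
```

View pics/w_lift.png

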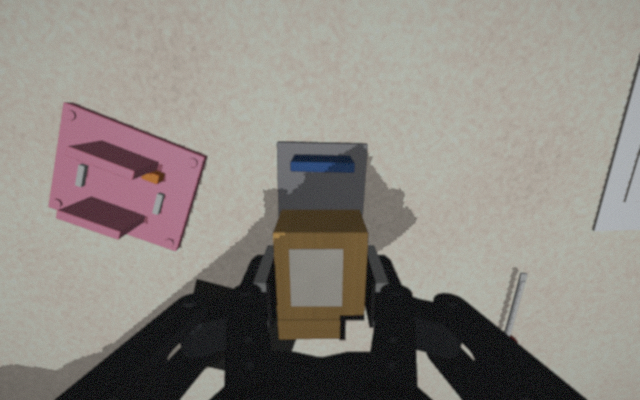

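>>> move_arm --claw '[0,0,0,0,0,0,0,0]' --dp '[[-0.088,0.164,0],[-0.088,0.164,0],[-0.088,0.164,0],[-0.088,0.164,0],[-0.088,0.164,0],[0,0,0],[0,0,0.03],[0,0,0.03]]' --turn '[[0,0,0],[0,0,0],[0,0,0],[0,0,0],[0,0,0],[0,0,-0.1],[0,0,-0.155],[0,0,-0.155]]'

```text
clock: 6.98
position: [0.4488, 0.1395, 0.1087]
ee_rot: [0.956, 0.292, -0.0, 0.001]
ft_force: [-0.7, -0.0, -3.3]
grip_width: 0.485
```

>>> move_arm --claw '[0,0,0,0,0,0,0,0]' --dp '[[0,0,0.03],[0,0,0.03],[0,0,0.03],[0,0,0.03],[0,0,0.03],[0,0,0.03],[0,0,0.03],[0,0,0.03]]' --turn '[[0,0,-0.155],[0,0,-0.155],[0,0,-0.155],[0,0,-0.155],[0,0,-0.155],[0,0,-0.155],[0,0,-0.155],[0,0,-0.155]]'

```text
clock: 7.65
position: [0.4483, 0.1405, 0.0602]
ee_rot: [0.708, 0.707, -0.001, -0.0]
ft_force: [-0.2, -0.5, -2.6]
grip_width: 0.481
```

>>> move_arm --claw '[0,0,0]' --dp '[[0,0,0],[0,0,0],[0,0,0]]' --turn '[[0,0,-0.155],[0,0,-0.05],[0,0,0]]'

```text
clock: 7.9
position: [0.4483, 0.1405, 0.0604]
ee_rot: [0.65, 0.76, -0.001, -0.001]
ft_force: [-0.4, -0.5, -3.1]
grip_width: 0.483
```

Run:
```python
from h import *
o=manip.get_obs(); T=tool(o); print(o["clock"],o["position"],o["ft_force"],o["grip_width"],o["joint_pos"],np.degrees(np.arctan2(T[1,0],T[0,0])),T[:3,2])
```

```text
7.9 [0.44829054 0.14052701 0.06039698] [-0.44104562 -0.53932124 -3.08339072] 0.4831947264873758 [ 0.5813363   0.37524652 -1.09808858  2.0008436   0.39656166  1.00224917
  1.01714169] 98.91294782182194 [-1.84051724e-03  1.22851211e-05 -9.99998306e-01]
```

>>> move_arm --claw '[0,0,0,0,0,0]' --dp '[[0,0,0.1],[0,0,0.08],[0,0,0.04],[0,0,0.02],[0,0,0.005],[0,0,0]]' --turn '[[0,0,0],[0,0,0],[0,0,0],[0,0,0],[0,0,0],[0,0,0]]'

```text
clock: 8.4
position: [0.4492, 0.141, 0.0125]
ee_rot: [0.651, 0.759, 0.0, -0.0]
ft_force: [0.1, 0.9, -2.5]
grip_width: 0.484
```

>>> move_arm --claw '[0,0,0]' --dp '[[0,0,0.005],[0,0,0.005],[0,0,0]]' --turn '[[0,0,0],[0,0,0],[0,0,0]]'

```text
clock: 8.65
position: [0.4494, 0.1408, 0.0106]
ee_rot: [0.651, 0.759, 0.0, 0.0]
ft_force: [0.1, -0.4, -3.5]
grip_width: 0.481
```

>>> move_arm --claw '[0,0,0]' --dp '[[0,0,0.004],[0,0,0.004],[0,0,0]]' --turn '[[0,0,0],[0,0,0],[0,0,0]]'

```text
clock: 8.9
position: [0.4494, 0.1408, 0.0091]
ee_rot: [0.651, 0.759, -0.0, 0.0]
ft_force: [-2.1, -1.3, 4.1]
grip_width: 0.481
```

>>> move_arm --claw '[1,1,1,1,1,1,1,1]' --dp '[[0,0,0],[0,0,0],[0,0,0],[0,0,-0.05],[0,0,-0.15],[0,0,-0.2],[0,0,-0.2],[0,0,0]]' --turn '[[0,0,0],[0,0,0],[0,0,0],[0,0,0],[0,0,0],[0,0,0],[0,0,0.154],[0,0,0.154]]'

```text
clock: 9.57
position: [0.4521, 0.1431, 0.1356]
ee_rot: [0.739, 0.674, 0.004, 0.002]
ft_force: [0.3, 0.9, 0.7]
grip_width: 0.997
```

>>> move_arm --claw '[1,1,1,1,1,1,1,1]' --dp '[[0,0,0],[0,0,0],[0,0,0],[0,0,0],[0,0,0],[0,0,0],[0,0,0],[0,0,0]]' --turn '[[0,0,0.154],[0,0,0.154],[0,0,0.154],[0,0,0.154],[0,0,0.154],[0,0,0.154],[0,0,0.154],[0,0,0.154]]'

```text
clock: 10.23
position: [0.4491, 0.1412, 0.1294]
ee_rot: [0.968, 0.252, 0.0, 0.0]
ft_force: [-0.3, -0.0, -0.4]
grip_width: 0.999
```

>>> move_arm --claw '[1,1,1,1,1,1]' --dp '[[0,0,0],[0,0,0],[0,0,0],[0,0,0],[0,0,0],[0,0,0]]' --turn '[[0,0,0.154],[0,0,0.154],[0,0,0.154],[0,0,0],[0,0,0],[0,0,0]]'

```text
clock: 10.73
position: [0.4491, 0.141, 0.129]
ee_rot: [0.997, 0.078, 0.0, 0.0]
ft_force: [-0.6, -0.9, 0.8]
grip_width: 0.999
```

Run:
```python
from h import *
im,i,W=shot("wrist","w_mat"); o=manip.get_obs(); T=tool(o); print(o["clock"],o["position"],o["ft_force"],o["grip_width"],np.degrees(np.arctan2(T[1,0],T[0,0])),T[:3,2])
p=proj(i,W,[0.4494,0.141,0.033]); print(p); x,y=int(p[0]),int(p[1])
print(x-80,y-65)
cv2.imwrite("pics/w_mat_c.png",cv2.resize(im[y-65:y+65,x-80:x+80],None,fx=4.5,fy=4.5,interpolation=cv2.INTER_CUBIC))
```

```text
10.7833 [0.44913785 0.14093024 0.12891598] [-0.16315204  0.54279953  1.05328229] 1.0049514387059275 8.918246975964246 [ 2.58278401e-04 -1.18883033e-05 -9.99999967e-01]
[320.32156417 202.74731665]
240 137
```

View pics/w_mat_c.png

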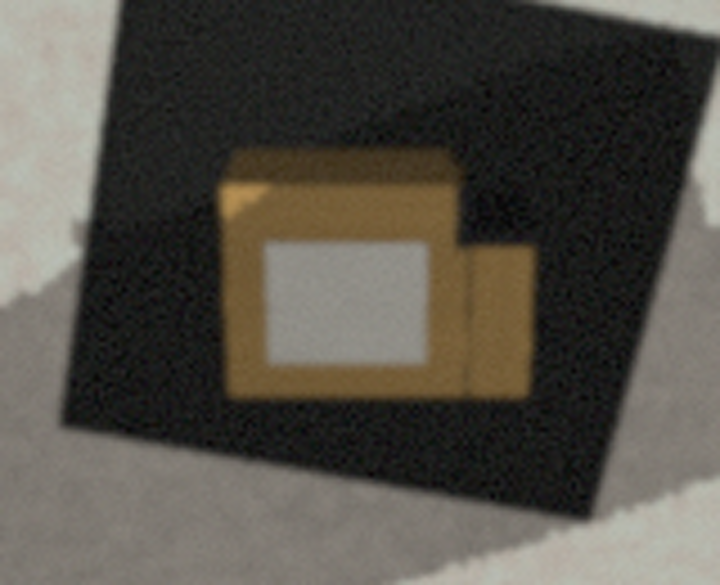

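Run:
```python
from h import *
im,i,W=load("wrist","w_mat"); T=tool()
def px(p,s=4.5,ox=240,oy=137): return ((p[0]+.5)/s-.5+ox,(p[1]+.5)/s-.5+oy)
for n,p,z in [("TL",(219,184),.033),("BL",(228,398),.033),("BR",(532,398),.033),("Rn",(537,245),.033),("nT",(461,184),.033)]:
    w=ray(i,W,px(p),z); t=T[:3,:3].T@(w-T[:3,3]); print(n,np.round(w,4),np.round(t*1000,1))
```

```text
TL [0.4201 0.1585 0.033 ] [-26.  -21.9  95.9]
BL [0.427  0.1169 0.033 ] [-25.7  20.3  95.9]
BR [0.4846 0.1259 0.033 ] [32.7 20.3 95.9]
Rn [0.4795 0.1561 0.033 ] [ 32.3 -10.3  95.9]
nT [0.4636 0.1654 0.033 ] [ 18.  -21.9  95.9]
```

>>> move_arm --claw '[1,1,1,1,1,1]' --dp '[[0.016,0,0.1],[0,0,0.15],[0,0,0.15],[0,0,0.08],[0,0,0.05],[0,0,0]]' --turn '[[0,0,0],[0,0,0],[0,0,0],[0,0,0],[0,0,0],[0,0,0]]'

```text
clock: 11.28
position: [0.4511, 0.1411, 0.0212]
ee_rot: [0.997, 0.077, -0.002, -0.0]
ft_force: [-0.8, -0.1, 0.9]
grip_width: 0.999
```

Run:
```python
from h import *
im,i,W=shot("wrist","w_mat2"); o=manip.get_obs(); T=tool(o); print(o["clock"],o["position"],o["ft_force"])
```

```text
11.3333 [0.45197586 0.14149046 0.02249372] [0.18716764 0.0654846  0.5657533 ]
```

View pics/w_mat2.png

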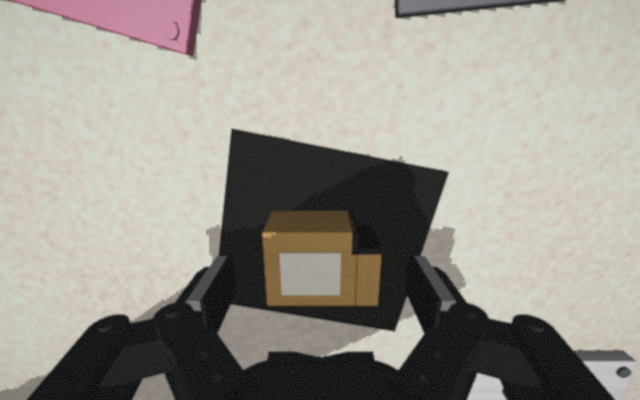

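>>> move_arm --claw '[1,1,1,0,0,0,0,0]' --dp '[[0,0,0.04],[0,0,0.032],[0,0,0],[0,0,0],[0,0,0],[0,0,0],[0,0,0],[0,0,0]]' --turn '[[0,0,0],[0,0,0],[0,0,0],[0,0,0],[0,0,0],[0,0,0],[0,0,0],[0,0,0]]'

```text
clock: 12.0
position: [0.4526, 0.1414, 0.0089]
ee_rot: [0.997, 0.076, 0.0, 0.0]
ft_force: [-1.8, -0.5, 5.8]
grip_width: 0.675
```

>>> move_arm --claw '[0,0,0]' --dp '[[0,0,0],[0,0,0],[0,0,0]]' --turn '[[0,0,0],[0,0,0],[0,0,0]]'

```text
clock: 12.25
position: [0.4527, 0.1414, 0.0089]
ee_rot: [0.997, 0.076, 0.0, 0.0]
ft_force: [-1.1, -1.1, 5.8]
grip_width: 0.672
```

>>> move_arm --claw '[0,0,0,0,0,0]' --dp '[[0,0,-0.04],[0,0,-0.1],[0,0,-0.15],[0,0,-0.15],[0,0,-0.1],[0,0,0]]' --turn '[[0,0,0],[0,0,0],[0,0,0],[0,0,0],[0,0,0],[0,0,0]]'

```text
clock: 12.75
position: [0.4543, 0.1422, 0.1204]
ee_rot: [0.997, 0.076, 0.003, 0.0]
ft_force: [0.8, 0.6, -1.8]
grip_width: 0.67
```

Run:
```python
from h import *
im,i,W=shot("wrist","w_held"); o=manip.get_obs(); T=tool(o); print(o["clock"],o["position"],o["ft_force"],o["grip_width"],np.degrees(np.arctan2(T[1,0],T[0,0])))
cv2.imwrite("pics/w_held_c.png",cv2.resize(im[200:350,230:410],None,fx=4,fy=4,interpolation=cv2.INTER_CUBIC))
```

```text
12.8 [0.45343104 0.14149135 0.11817652] [ 0.95945465 -1.29423167 -3.89417515] 0.6699369750443488 8.695979140600636
```

View pics/w_held_c.png

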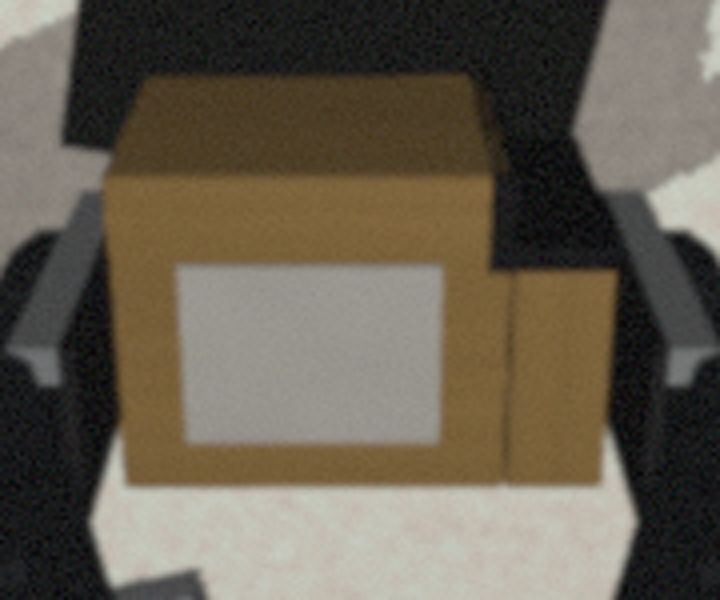

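Run:
```python
from h import *
i=cams.camera_info("wrist"); C=np.array(i["tool_from_camera"])
for n,p in [("TL",(104,178)),("BL",(127,485)),("BR",(602,485)),("Rn",(616,268)),("nT",(493,178))]:
    q=((p[0]+.5)/4-.5+230,(p[1]+.5)/4-.5+200)
    print(n,np.round(ray(i,C,q,-0.0241)*1000,1))
```

```text
TL [-28.1 -21.8 -24.1]
BL [-28.1  18.9 -24.1]
BR [ 28.8  18.9 -24.1]
Rn [ 28.5 -10.6 -24.1]
nT [ 14.3 -21.8 -24.1]
```

>>> move_arm --claw '[0,0,0,0,0,0,0,0]' --dp '[[0.122,0.152,0],[0.122,0.152,0],[0.122,0.152,0],[0.122,0.152,0],[0.122,0.152,0],[0.122,0.152,0],[0,0,0],[0,0,0]]' --turn '[[0,0,0],[0,0,0],[0,0,0],[0,0,0],[0,0,0],[0,0,0],[0,0,0],[0,0,0]]'

```text
clock: 13.47
position: [0.6245, -0.019, 0.1135]
ee_rot: [0.997, 0.074, -0.002, -0.0]
ft_force: [-0.7, 1.0, -3.5]
grip_width: 0.671
```

>>> move_arm --claw '[0,0]' --dp '[[0,0,0],[0,0,0]]' --turn '[[0,0,0],[0,0,0]]'

```text
clock: 13.63
position: [0.6236, -0.0154, 0.1154]
ee_rot: [0.997, 0.077, -0.001, -0.0]
ft_force: [0.3, 0.9, -3.4]
grip_width: 0.67
```

Run:
```python
from h import *
im,i,W=shot("wrist","w_nest2"); o=manip.get_obs(); T=tool(o); print(o["clock"],o["position"],o["ft_force"],o["grip_width"],np.degrees(np.arctan2(T[1,0],T[0,0])),T[:3,2])
cv2.imwrite("pics/w_nest2_c.png",cv2.resize(im[90:330,210:430],None,fx=2.5,fy=2.5,interpolation=cv2.INTER_CUBIC))
```

```text
13.6833 [ 0.62374364 -0.01546984  0.11584082] [-0.3392032  -0.32647532 -3.43123912] 0.6696675533342505 8.831843837643973 [-9.29865944e-04  7.63877081e-05 -9.99999565e-01]
```

View pics/w_nest2_c.png

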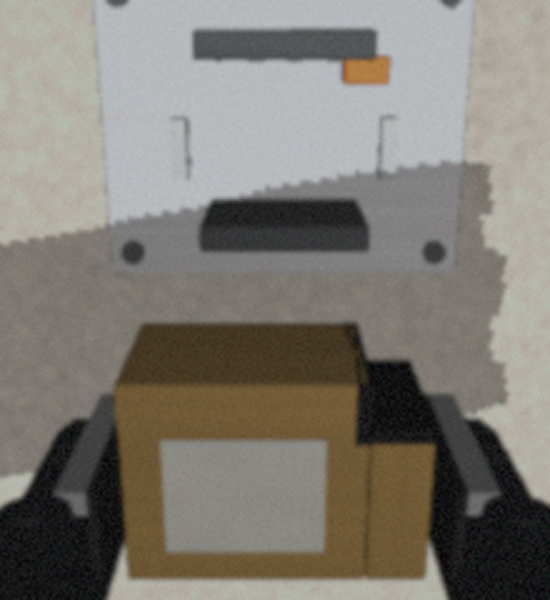

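Run:
```python
from h import *
im,i,W=load("wrist","w_nest2")
cv2.imwrite("pics/w_nest2_d.png",cv2.resize(im[70:205,235:415],None,fx=4.4,fy=4.4,interpolation=cv2.INTER_CUBIC))
```

```text
(no output)
```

View pics/w_nest2_d.png

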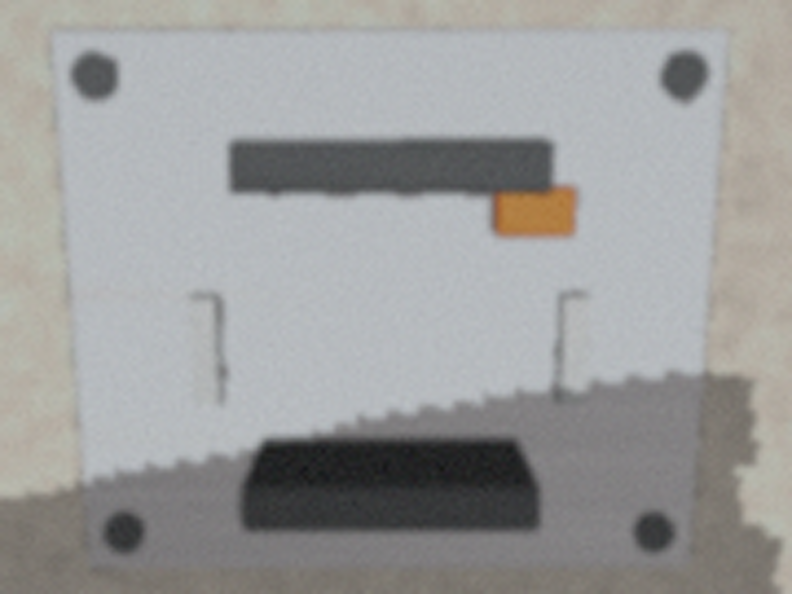

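Run:
```python
from h import *
i=cams.camera_info("wrist"); W=np.load("pics/w_nest2.npz")["W"]; T=tool()
def f(p,z):
    q=((p[0]+.5)/4.4-.5+235,(p[1]+.5)/4.4-.5+70); w=ray(i,W,q,z); return w,(T[:3,:3].T@(w-T[:3,3]))*1000
S=[f(p,.010) for p in [(95,76),(684,76),(653,531),(124,531)]]
print("screws tool",np.round([s[1] for s in S],1).tolist()); print("mean",np.mean([s[0] for s in S],0),np.mean([s[1] for s in S],0))
S=[f(p,.010) for p in [(52,31),(727,31),(691,566),(92,566)]]
print("plate",np.round([s[1] for s in S],1).tolist(),np.mean([s[0] for s in S],0),np.mean([s[1] for s in S],0))
for n,p,z in [("ktl",(495,188),.022),("ktr",(576,187),.022),("kbr",(574,235),.022),("kbl",(496,235),.022),("c1 bl top",(231,138),.048),("c1 tr",(551,138),.048),("c2 topinner?",(263,440),.010),("c2 top front L",(244,488),.048),("c2 front R",(538,488),.048),("lipL",(222,350),.010),("lipR",(558,350),.010)]:
    print(n,np.round(f(p,z)[1],1))
```

```text
screws tool [[-49.7, -91.9, 105.9], [54.1, -91.9, 105.8], [54.1, -8.3, 105.8], [-49.7, -8.3, 105.9]]
mean [0.6181442 0.0343915 0.01     ] [  2.2184223  -50.10675316 105.84978474]
plate [[-56.8, -99.3, 105.9], [61.1, -99.3, 105.8], [62.1, -1.1, 105.8], [-56.4, -1.1, 105.9]] [0.61842439 0.03450618 0.01      ] [  2.51290113 -50.1770573  105.84953296]
ktl [ 20.3 -73.3  93.8]
ktr [ 34.2 -73.5  93.8]
kbr [ 34.3 -65.5  93.8]
kbl [ 20.7 -65.5  93.8]
c1 bl top [-22.1 -81.4  67.9]
c1 tr [ 26.3 -81.4  67.8]
c2 topinner? [-21.9 -26.5 105.9]
c2 top front L [-21.9 -26.8  67.9]
c2 front R [ 26.4 -26.8  67.8]
lipL [-29.1 -43.7 105.9]
lipR [ 34.  -43.7 105.8]
```

>>> move_arm --claw '[0,0,0,0,0,0,0,0]' --dp '[[0.01,-0.125,0],[0,-0.124,0],[0,0,0.1],[0,0,0.1],[0,0,0.06],[0,0,0],[0,0,0],[0,0,0]]' --turn '[[0,0,0],[0,0,0],[0,0,0],[0,0,0],[0,0,0],[0,0,0],[0,0,0],[0,0,0]]'

```text
clock: 14.35
position: [0.6196, 0.0328, 0.0654]
ee_rot: [0.997, 0.076, 0.001, 0.0]
ft_force: [1.0, 0.2, -1.6]
grip_width: 0.672
```

Run:
```python
from h import *
im,i,W=shot("wrist","w_ins"); o=manip.get_obs(); T=tool(o); print(o["clock"],o["position"],o["ft_force"],np.degrees(np.arctan2(T[1,0],T[0,0])),T[:3,2])
print(T[:3,:3].T@(np.array([.61817,.03405,0])-T[:3,3])*1000)
cv2.imwrite("pics/w_ins_c.png",cv2.resize(im[120:340,200:440],None,fx=2.7,fy=2.7,interpolation=cv2.INTER_CUBIC))
```

```text
14.4 [0.61978385 0.03275008 0.06562122] [ 0.54066661 -0.23791864 -2.93926413] 8.699057187421268 [ 1.81457004e-03 -2.10779412e-05 -9.99998353e-01]
[-1.51616938 -1.54842995 65.61815169]
```

View pics/w_ins_c.png

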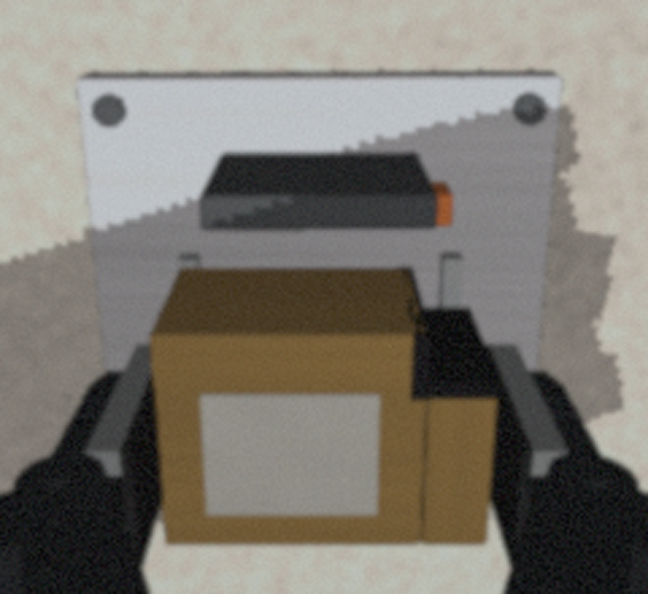

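>>> move_arm --claw '[0,0,0,0,0]' --dp '[[-0.008,-0.008,0.03],[0,0,0],[0,0,0],[0,0,0],[0,0,0]]' --turn '[[0,0,0],[0,0,0],[0,0,0],[0,0,0],[0,0,0]]'

```text
clock: 14.82
position: [0.6174, 0.0341, 0.0585]
ee_rot: [0.997, 0.076, 0.0, 0.0]
ft_force: [0.5, -0.7, -1.8]
grip_width: 0.666
```

Run:
```python
from h import *
im,i,W=shot("wrist","w_ins2"); o=manip.get_obs(); T=tool(o); print(o["clock"],o["position"],o["ft_force"],np.degrees(np.arctan2(T[1,0],T[0,0])),T[:3,2])
print(T[:3,:3].T@(np.array([.61817,.03405,0])-T[:3,3])*1000)
# expected far-screw pixel check with z-corrected camera
cv2.imwrite("pics/w_ins2_c.png",cv2.resize(im[120:340,200:440],None,fx=2.7,fy=2.7,interpolation=cv2.INTER_CUBIC))
```

```text
14.8667 [0.61737934 0.03403895 0.05848531] [-0.16609161 -0.12467519 -2.22813332] 8.708980353201799 [ 3.15330817e-04 -8.21355883e-05 -9.99999947e-01]
[ 0.76571132  0.10125044 58.48555881]
```

View pics/w_ins2_c.png

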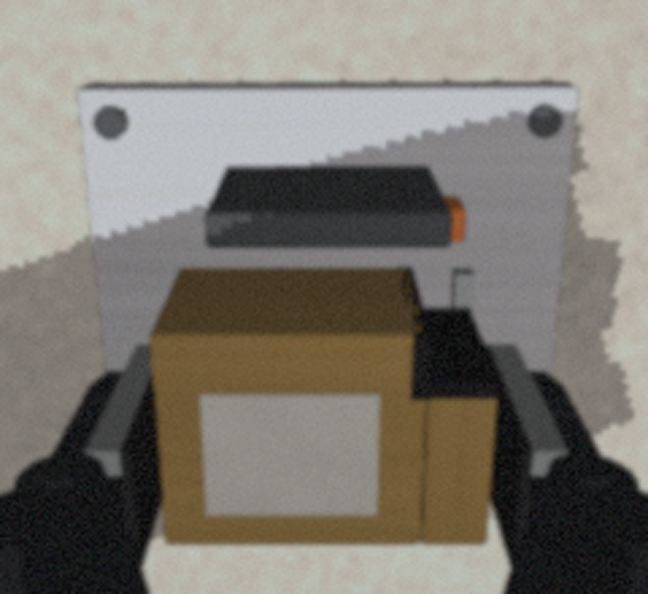

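>>> move_arm --claw '[0,0,0,0,0,0,0]' --dp '[[0.001,0,0.02],[0,0,0.02],[0,0,0.02],[0,0,0.02],[0,0,0.02],[0,0,0],[0,0,0]]' --turn '[[0,0,0],[0,0,0],[0,0,0],[0,0,0],[0,0,0],[0,0,0],[0,0,0]]'

```text
clock: 15.45
position: [0.6172, 0.0341, 0.0379]
ee_rot: [0.997, 0.076, -0.0, -0.0]
ft_force: [-0.8, -0.8, -1.9]
grip_width: 0.675
```

>>> move_arm --claw '[0,0,0,0,0,0,0]' --dp '[[0.001,0,0.015],[0,0,0.015],[0,0,0.015],[0,0,0.012],[0,0,0.012],[0,0,0],[0,0,0]]' --turn '[[0,0,0],[0,0,0],[0,0,0],[0,0,0],[0,0,0],[0,0,0],[0,0,0]]'

```text
clock: 16.03
position: [0.6175, 0.0341, 0.0243]
ee_rot: [0.997, 0.076, -0.0, 0.0]
ft_force: [-1.1, 0.1, -2.9]
grip_width: 0.668
```

>>> move_arm --claw '[0,0,0,0,0,0]' --dp '[[0,0,0.008],[0,0,0.008],[0,0,0.008],[0,0,0.008],[0,0,0],[0,0,0]]' --turn '[[0,0,0],[0,0,0],[0,0,0],[0,0,0],[0,0,0],[0,0,0]]'

```text
clock: 16.53
position: [0.6175, 0.0341, 0.018]
ee_rot: [0.997, 0.076, -0.0, 0.0]
ft_force: [-1.1, 0.2, -2.7]
grip_width: 0.671
```

>>> move_arm --claw '[0,0,0,0]' --dp '[[0,0,0.004],[0,0,0.004],[0,0,0],[0,0,0]]' --turn '[[0,0,0],[0,0,0],[0,0,0],[0,0,0]]'

```text
clock: 16.87
position: [0.6176, 0.0341, 0.0165]
ee_rot: [0.997, 0.076, -0.0, 0.0]
ft_force: [0.2, 1.0, -2.6]
grip_width: 0.671
```

>>> move_arm --claw '[0,0,0]' --dp '[[0,0,0.004],[0,0,0],[0,0,0]]' --turn '[[0,0,0],[0,0,0],[0,0,0]]'

```text
clock: 17.12
position: [0.6178, 0.0342, 0.016]
ee_rot: [0.997, 0.076, 0.0, 0.0]
ft_force: [-1.6, 0.3, 2.2]
grip_width: 0.668
```

>>> move_arm --claw '[0.8,0.9,1,1,1,1,1,1]' --dp '[[0,0,0],[0,0,0],[0,0,0],[0,0,0],[0,0,-0.1],[0,0,-0.2],[0,0,-0.2],[0,0,-0.2]]' --turn '[[0,0,0],[0,0,0],[0,0,0],[0,0,0],[0,0,0],[0,0,0],[0,0,0],[0,0,0]]'

```text
clock: 17.78
position: [0.6172, 0.0343, 0.1572]
ee_rot: [0.997, 0.076, -0.0, -0.0]
ft_force: [1.0, 0.1, 0.5]
grip_width: 0.999
```

>>> move_arm --claw '[0.9,0.5,0]' --dp '[[0,0,0],[0,0,0],[0,0,0]]' --turn '[[0,0,0],[0,0,0],[0,0,0]]'

```text
clock: 18.03
position: [0.6174, 0.0339, 0.1552]
ee_rot: [0.997, 0.076, -0.0, 0.0]
ft_force: [-0.3, 0.6, -0.3]
grip_width: 0.637
```

Run:
```python
from h import *
im,i,W=shot("wrist","w_seat"); o=manip.get_obs(); T=tool(o); print(o["clock"],o["position"],o["ft_force"],np.degrees(np.arctan2(T[1,0],T[0,0])))
cv2.imwrite("pics/w_seat_c.png",cv2.resize(im[100:260,220:430],None,fx=3.7,fy=3.7,interpolation=cv2.INTER_CUBIC))
```

```text
18.0833 [0.61697318 0.03384267 0.15437047] [ 0.09468678 -0.08301378 -0.33256966] 8.710234711776566
```

View pics/w_seat_c.png

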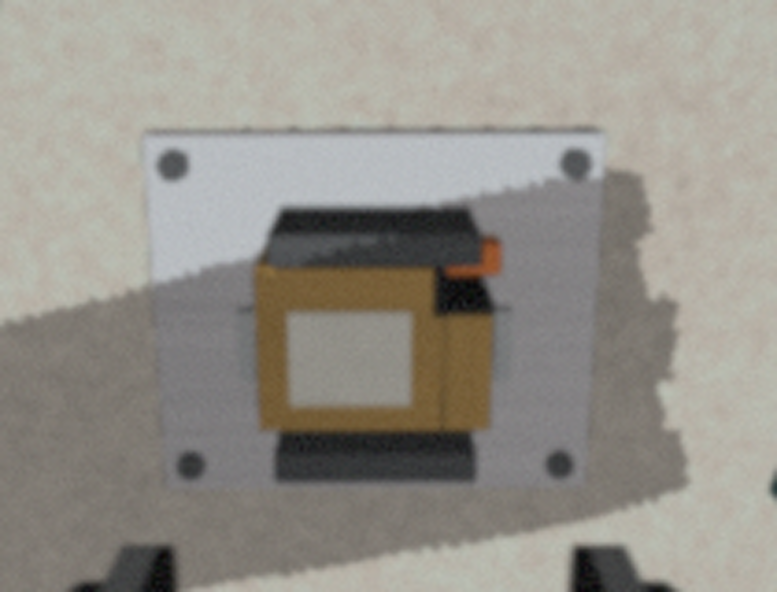

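Seating picture: the blank sits between the cheeks with its white patch up, and the orange key is visible in its notch at crop (470,258). Contact came at TCP z 0.016, which matches the expected floor height. Next is the console.

>>> move_arm --claw '[0,0,0,0,0,0,0,0]' --dp '[[-0.12,0.157,0],[-0.12,0.157,0],[-0.12,0.157,0],[-0.12,0.157,0],[-0.12,0.157,0],[-0.12,0.157,0],[-0.12,0.157,0],[-0.12,0.157,0]]' --turn '[[0,0,0],[0,0,0],[0,0,0],[0,0,0],[0,0,0],[0,0,0],[0,0,0],[0,0,0]]'

```text
clock: 18.75
position: [0.4638, -0.2446, 0.1543]
ee_rot: [0.997, 0.076, -0.001, -0.001]
ft_force: [0.5, -0.5, 0.7]
grip_width: -0.003
```

>>> move_arm --claw '[0,0,0,0,0,0,0]' --dp '[[-0.12,0.157,0],[0,0,0],[0,0,0],[0,0,0],[0,0,0],[0,0,0],[0,0,0]]' --turn '[[0,0,0],[0,0,0.1],[0,0,0.15],[0,0,0.15],[0,0,0],[0,0,0],[0,0,0]]'

```text
clock: 19.33
position: [0.4467, -0.2776, 0.155]
ee_rot: [0.997, -0.079, -0.0, -0.0]
ft_force: [-0.6, -0.6, -0.1]
grip_width: 0.0
```

Run:
```python
from h import *
im,i,W=shot("wrist","w_con2"); o=manip.get_obs(); T=tool(o); print(o["clock"],o["position"],o["ft_force"],o["grip_width"],np.degrees(np.arctan2(T[1,0],T[0,0])))
```

```text
19.3833 [ 0.44678053 -0.27761159  0.15514316] [-0.39829482 -0.62450017 -0.25000733] -0.0012488393779906634 -9.074168658622074
```

View pics/w_con2.png

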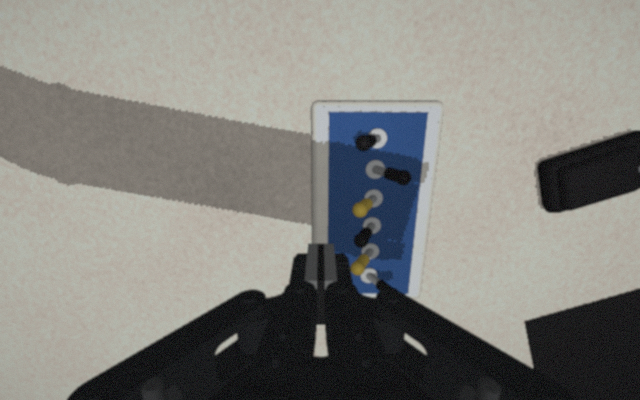

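Run:
```python
from h import *
im,i,W=load("wrist","w_con2"); T=tool()
cv2.imwrite("pics/w_con2_c.png",cv2.resize(im[95:300,285:450],None,fx=2.9,fy=2.9,interpolation=cv2.INTER_CUBIC))
W=W.copy(); W[2,3]+=0.0025
for p in [(379,137),(375,168),(373,197),(372,225),(370,252),(368,276)]:
    w=ray(i,W,p,.047); print(np.round(w[:2],4),np.round((T[:3,:3].T@(w-T[:3,3]))*1000,1))
```

```text
[ 0.5032 -0.2328] [ 48.7 -53.1 108.1]
[ 0.4973 -0.2585] [ 46.9 -26.8 108.1]
[ 0.4929 -0.2843] [ 46.7  -0.6 108.1]
[ 0.4892 -0.311 ] [ 47.2  26.3 108.1]
[ 0.4845 -0.3382] [ 46.9  53.9 108.1]
[ 0.4798 -0.3638] [ 46.3  79.9 108.1]
```

View pics/w_con2_c.png

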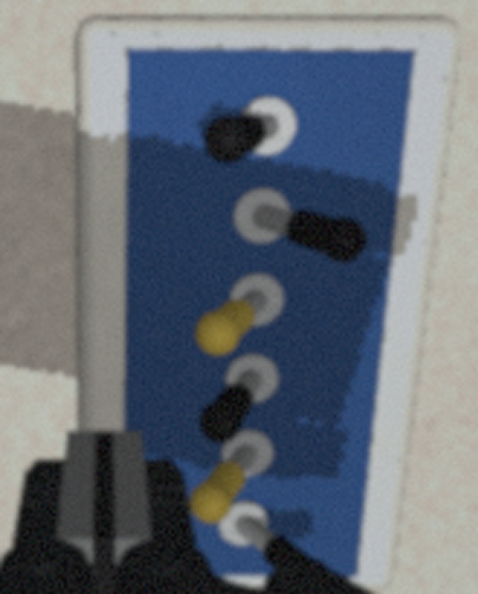

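>>> move_arm --claw '[0,0,0,0,0,0]' --dp '[[0,0,0.12],[0,0,0.16],[0,0,0.12],[0,0,0.055],[0,0,0],[0,0,0]]' --turn '[[0,0,0],[0,0,0],[0,0,0],[0,0,0],[0,0,0],[0,0,0]]'

```text
clock: 19.88
position: [0.4472, -0.2778, 0.0652]
ee_rot: [0.997, -0.08, 0.0, -0.0]
ft_force: [-0.0, -0.3, -0.4]
grip_width: -0.006
```

>>> move_arm --claw '[0,0,0,0,0,0,0,0]' --dp '[[0.02,0,0],[0.02,0,0],[0.025,0,0],[0.025,0,0],[0.025,0,0],[0.025,0,0],[0.025,0,0],[0,0,0]]' --turn '[[0,0,0],[0,0,0],[0,0,0],[0,0,0],[0,0,0],[0,0,0],[0,0,0],[0,0,0]]'

```text
clock: 20.55
position: [0.4808, -0.2832, 0.0648]
ee_rot: [0.997, -0.081, 0.001, -0.0]
ft_force: [-0.2, 0.3, -0.2]
grip_width: 0.002
```

Run:
```python
from h import *
im,i,W=shot("wrist","w_push1"); o=manip.get_obs(); T=tool(o); print(o["clock"],o["position"],o["ft_force"],np.degrees(np.arctan2(T[1,0],T[0,0])))
print((T[:3,:3].T@(np.array([.4922,-.2846,.047])-T[:3,3]))*1000)
```

```text
20.6 [ 0.48036066 -0.28307607  0.06466834] [-0.29322019  0.54504852 -1.02259685] -9.255071072853143
[11.91475016 -0.3932913  17.67899116]
```

View pics/w_push1.png

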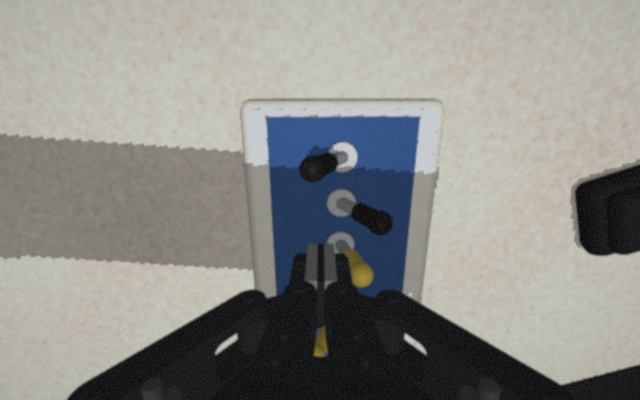

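>>> move_arm --claw '[0,0,0,0]' --dp '[[0.012,0,0],[0.012,0,0],[0,0,0],[0,0,0]]' --turn '[[0,0,0],[0,0,0],[0,0,0],[0,0,0]]'

```text
clock: 20.93
position: [0.4843, -0.284, 0.0646]
ee_rot: [0.997, -0.081, -0.0, -0.0]
ft_force: [-2.1, 0.1, -0.1]
grip_width: 0.001
```

>>> move_arm --claw '[0,0,0,0]' --dp '[[0.01,0,0],[0.01,0,0],[0,0,0],[0,0,0]]' --turn '[[0,0,0],[0,0,0],[0,0,0],[0,0,0]]'

```text
clock: 21.27
position: [0.4883, -0.2847, 0.0648]
ee_rot: [0.997, -0.081, 0.0, 0.0]
ft_force: [-1.2, 0.4, 0.3]
grip_width: 0.001
```

Run:
```python
from h import *
im,i,W=shot("wrist","w_push2"); o=manip.get_obs(); T=tool(o); print(o["clock"],o["position"],o["ft_force"],np.degrees(np.arctan2(T[1,0],T[0,0])))
print((T[:3,:3].T@(np.array([.4922,-.2846,.047])-T[:3,3]))*1000)
cv2.imwrite("pics/w_push2_c.png",cv2.resize(im[95:300,235:445],None,fx=2.9,fy=2.9,interpolation=cv2.INTER_CUBIC))
```

```text
21.3167 [ 0.48833308 -0.28476333  0.06479281] [-1.15435919 -0.2701828  -0.33717104] -9.290734142601828
[ 3.78388951 -0.78778006 17.79397524]
```

View pics/w_push2_c.png

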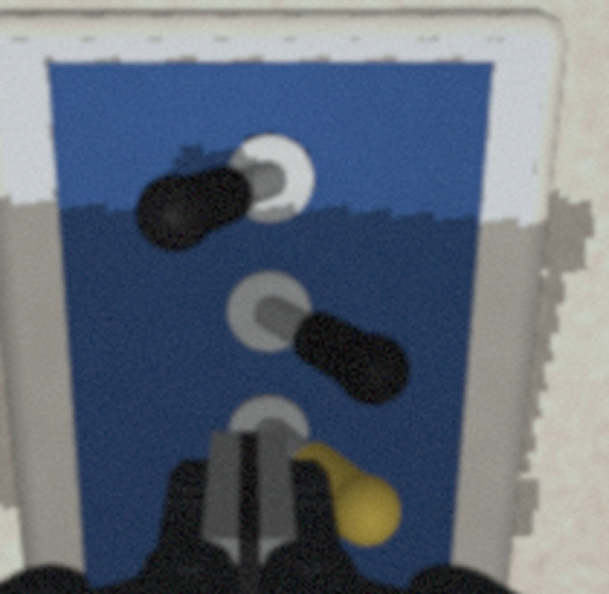

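>>> move_arm --claw '[0,0,0,0]' --dp '[[0.01,0,0],[0.005,0,0],[0,0,0],[0,0,0]]' --turn '[[0,0,0],[0,0,0],[0,0,0],[0,0,0]]'

```text
clock: 21.65
position: [0.4894, -0.285, 0.0643]
ee_rot: [0.997, -0.081, -0.002, -0.0]
ft_force: [-9.9, 2.0, 5.4]
grip_width: -0.0
```

>>> move_arm --claw '[0,0,0,0,0,0,0,0]' --dp '[[-0.04,0,0],[-0.08,0,0],[-0.1,0,0],[-0.015,0,0],[0,0.1,0],[0,0.16,0],[0,0,0],[0,0,0]]' --turn '[[0,0,0],[0,0,0],[0,0,0],[0,0,0],[0,0,0],[0,0,0],[0,0,0],[0,0,0]]'

```text
clock: 22.32
position: [0.4363, -0.3309, 0.0649]
ee_rot: [0.997, -0.083, 0.001, 0.0]
ft_force: [-0.2, 1.6, -0.2]
grip_width: 0.003
```

Run:
```python
from h import *
im,i,W=shot("wrist","w_mid"); o=manip.get_obs(); T=tool(o); print(o["clock"],o["position"],o["ft_force"],np.degrees(np.arctan2(T[1,0],T[0,0])))
print((T[:3,:3].T@(np.array([.4838,-.3365,.047])-T[:3,3]))*1000)
```

```text
22.3667 [ 0.43675117 -0.32927863  0.06488513] [0.1222217  0.57000788 0.14460397] -9.3522034034653
[47.57644973 -0.52097636 17.93958834]
```

View pics/w_mid.png

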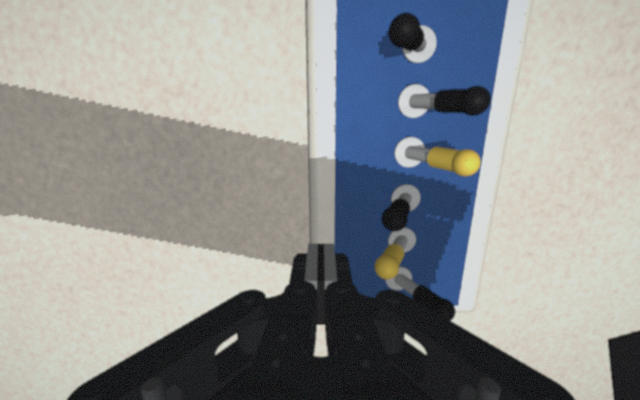

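>>> move_arm --claw '[0,0,0,0,0,0,0,0]' --dp '[[0.03,0,0],[0.03,0,0],[0.03,0,0],[0.03,0,0],[0.03,0,0],[0.03,0,0],[0.025,0,0],[0,0,0]]' --turn '[[0,0,0],[0,0,0],[0,0,0],[0,0,0],[0,0,0],[0,0,0],[0,0,0],[0,0,0]]'

```text
clock: 23.03
position: [0.4779, -0.3353, 0.0645]
ee_rot: [0.997, -0.081, 0.0, -0.0]
ft_force: [-0.4, 0.2, 0.1]
grip_width: 0.004
```

>>> move_arm --claw '[0,0,0,0]' --dp '[[0.01,0,0],[0.01,0,0],[0,0,0],[0,0,0]]' --turn '[[0,0,0],[0,0,0],[0,0,0],[0,0,0]]'

```text
clock: 23.37
position: [0.4804, -0.3361, 0.0645]
ee_rot: [0.997, -0.081, -0.0, -0.0]
ft_force: [-2.9, 0.7, -1.4]
grip_width: -0.001
```

Run:
```python
from h import *
o=manip.get_obs(); T=tool(o); print(o["clock"],o["position"],o["ft_force"])
print((T[:3,:3].T@(np.array([.4838,-.3365,.047])-T[:3,3]))*1000)
```

```text
23.3667 [ 0.48042794 -0.33606384  0.06453075] [-2.90187993  0.72218196 -1.44543799]
[ 3.40939538 -0.11151742 17.52860227]
```

>>> move_arm --claw '[0,0,0,0]' --dp '[[0.007,0,0],[0.005,0,0],[0,0,0],[0,0,0]]' --turn '[[0,0,0],[0,0,0],[0,0,0],[0,0,0]]'

```text
clock: 23.7
position: [0.481, -0.3362, 0.0642]
ee_rot: [0.997, -0.081, -0.002, -0.0]
ft_force: [-11.1, 3.5, 5.0]
grip_width: 0.004
```

>>> move_arm --claw '[0,0,0,0,0,0,0,0]' --dp '[[-0.04,0,0],[-0.08,0,0],[-0.1,0,0],[-0.015,0,0],[0,0,-0.18],[0,0,-0.2],[0,0,-0.2],[0,-0.2,-0.1]]' --turn '[[0,0,0],[0,0,0],[0,0,0],[0,0,0],[0,0,0],[0,0,0],[0,0,0],[0,0,0]]'

```text
clock: 24.37
position: [0.4429, -0.2991, 0.2045]
ee_rot: [0.996, -0.085, 0.003, 0.003]
ft_force: [1.9, -0.9, -0.3]
grip_width: -0.003
```

>>> move_arm --claw '[0,0,0,0,0,0]' --dp '[[-0.1,0.18,0],[-0.1,0.18,0],[-0.1,0.18,0],[0,0,0],[0,0,0],[0,0,0]]' --turn '[[0,0,0],[0,0,0],[0,0,0],[0,0,0],[0,0,0],[0,0,0]]'

```text
clock: 24.87
position: [0.3669, -0.3889, 0.1997]
ee_rot: [0.997, -0.081, 0.001, 0.0]
ft_force: [0.1, 0.8, 0.2]
grip_width: 0.002
```

Run:
```python
from h import *
w,_,_=shot("wrist","w_fin"); t,_,_=shot("top","t_fin"); s,_,_=shot("scene","s_fin"); o=manip.get_obs(); print(o["clock"],o["position"],o["ft_force"])
R=lambda a,f: cv2.resize(a,None,fx=f,fy=f,interpolation=cv2.INTER_CUBIC)
a=R(t[195:265,405:505],4); b=R(t[150:220,280:380],4); c=R(s[180:250,165:265],4); d=R(s[185:255,300:400],4)
cv2.imwrite("pics/fin.png",np.vstack([np.hstack([a,b]),np.hstack([c,d])]))
```

```text
25.0167 [ 0.36742442 -0.38803235  0.1995775 ] [ 0.3225081  -0.29601195  0.86583787]
```

View pics/fin.png

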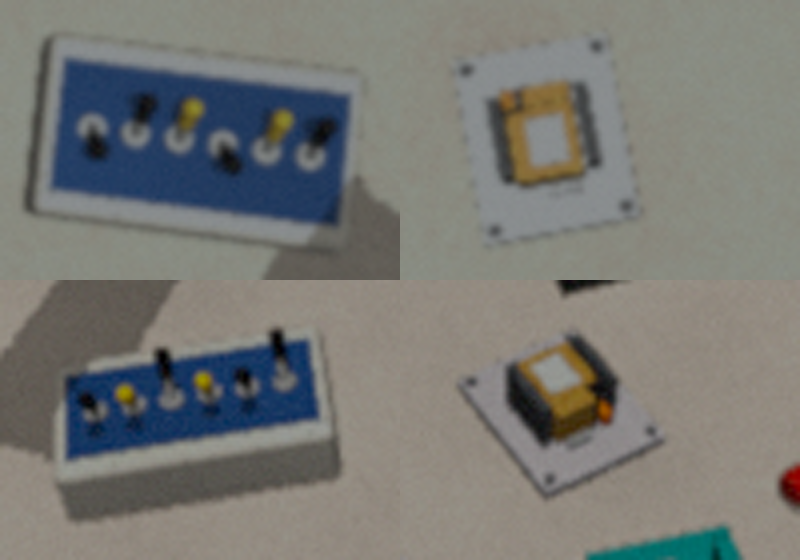

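View pics/w_fin.png

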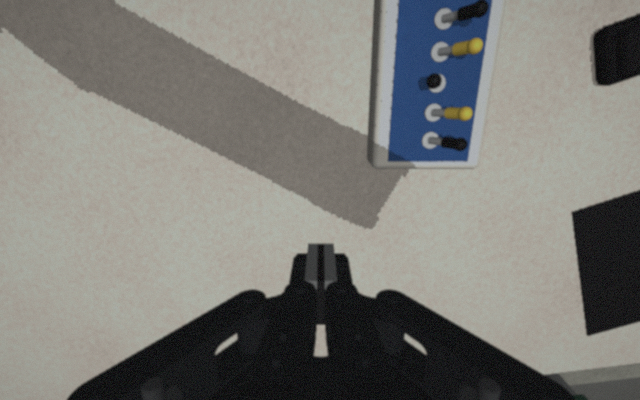

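View pics/t_fin.png

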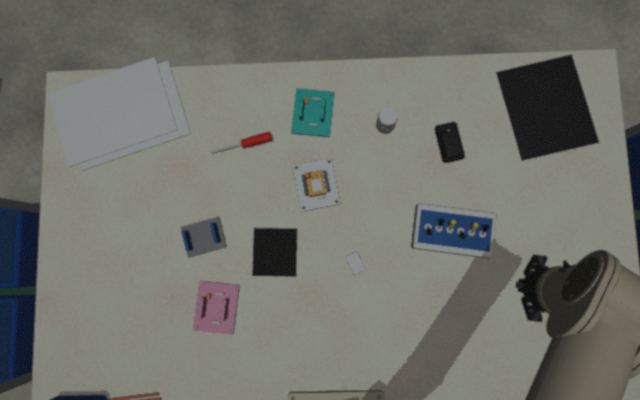

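All checks agree. Both yellow toggles lean away from the robot, level with the two black ones that started on. The two black toggles that started off still lean towards the robot. The blank sits below the cheek tops with the key in its notch.

Run:
```python
from workcell import manip
print(manip.hand_in()); print(manip.get_obs()["clock"])
```

```text
the job is handed in; nothing more can be done
None
the job is handed in; nothing more can be done
```

The job is done and handed in, at about 25 s of the 67 s allowed.

- **Blank:** I took it from the rack across its 42 mm sides, put it down on the mat, and took it again across its 58 mm ends. I then lowered it into the aluminium nest in small steps. Contact came at the height expected for the pocket floor, with only a few newtons of force. The last wrist, top and scene pictures show it below the cheek tops with the orange key in its notch.
- **Toggles:** I pushed both yellow toggles away from the robot until they hit their stops, where the force rose to about 10 N. They now lean like the two black ones that started on. The last top and scene pictures show all four black toggles as they started.
- **Other things:** in the last top picture the can, screwdriver, mouse, gauge block and the pink and turquoise nests are where they were.
- **Disagreements:**
  - Wrist-camera positions were off by about 1–1.6 mm in one direction. I put this down to a camera height error of about 2.5 mm and corrected for it.
  - The top camera was off by about 3 mm, so I used it only for rough placement.
  - Just before lowering, the picture and the arm's pose differed by about 1 mm along the nest's x. I aimed between them, and the blank went in without touching anything.

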